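Seat the bracket on the measuring fixture and flip the toggle clamp shut

TASK

Get the aluminium bracket ready for measuring: push it along the plate with a fingertip until it sits fully home against all three locating pins, square to the plate and with the clamp still open. Then push the clamp's red handle over, away from the bracket, all the way down until the clamp locks with its rubber foot pressing on the bracket, and come away leaving it clamped. Do not pick up or tip the bracket, and leave the reference sphere, the setting ring and the wash bottle where they stand.

Things in the scene. Friction and masses are not known exactly. Their poses are not given: they have to be found in the camera images.
- fixture: black fixture plate with a grid of holes, fixed; 200 (x) x 320 (y) x 20 mm. Origin: centre of its underside, on the bench; z up. Three steel locating pins, 12 mm diameter, rising 25 mm above its top, axes at x,y = (41, 50), (41, 110), (0, 24) mm. A steel toggle clamp lies along its y axis at x = 0 (its base y = -97 to -5 mm, 56 mm wide). Bolt heads 6 mm tall at x = +-85, y = +-145 mm.
- seat (a point): fixed point of the plate (28 mm above the bench; x,y = 0, 80 mm in the plate's frame) where bracket_mid lies when the bracket is fully home: its long side on the two pins at +x, its clamp-side short side on the pin at -y. Axes as the plate's.
- bracket_mid (a point): middle of the flange, 8 mm above the underside, of the loose aluminium bracket (0.28-0.54 kg, slides at 1-2 N). Flange 70 (x) x 100 (y) x 16 mm; on it a round boss 38 mm wide, 26 mm tall, axis 14 mm to +y, with a web each side. Starts flat on the plate, 14-35 mm from home towards the plate's -x, 10-30 mm towards +y, turned up to 0.2 rad. Home, its axes are parallel to the plate's.
- clamp_handle (a joint): red clamp handle, rad: 0 = open, standing up, leaning 7 degrees from vertical towards -y; 1.309 = fully shut on its stop, pointing to -y, 8 degrees above level, locked past dead centre. Stays where left; about 3 N at the grip turns it. A link drives the arm: upright when open (141 mm above the bench, y = -37 to 2 mm), level over the bracket when shut.
- handle_pivot (a point): axis about which the handle turns (parallel to the plate's x axis), fixed: x,y = 0, -77 mm in the plate's frame, 70 mm above the bench.
- handle_end (a point): free end of the handle, on its centre line, 135 mm from handle_pivot; the red round grip, 19 to 21 mm thick, covers the last 90 mm.
- clamp_foot: black rubber foot of the clamp, 16 mm in diameter; origin: centre of its pressing face. Shut on a bracket that is home it stands 50 mm to +y of the plate's middle and presses on the flange with about 9 N, giving by about 3 mm.
- ref_sphere_mid (a point): bystander: steel reference-sphere stand, round foot 64 mm in diameter, thin post, white ball 30 mm in diameter, 109 mm tall in all; point 40 mm above its underside, on its axis.
- setting_ring_mid (a point): bystander: steel setting ring lying flat, 60 mm outside, 32 mm bore, 20 mm tall; point at its centre.
- wash_bottle_mid (a point): bystander: white wash bottle with a pink label, 60 mm in diameter, 150 mm tall; point on its axis, half-way up.
Mind the look-alikes: they are no part of the job. Of the things like the part that bears bracket_mid, leave any that is blue or purple; of the rest the larger one is meant.

How it is judged:
By the outcome, as a careful person would: the job done as asked, in the order asked, and still so for the second after the job is handed in, with the robot touching nothing.
It also fails if it takes over 64 s, if anything falls off the work surface, if the arm or the gripper's body presses on something with over 40 N, if the wrist force passes 120 N, or if a joint passes its speed limit or range.

ROBOT

A 7-joint arm with a two-finger parallel gripper is mounted at the origin on the work surface. World frame = base frame: x ahead of the robot, y to its left, z up, the work surface at z = 0. Lengths are in m, angles in rad, forces in N, time in s.
With the tool pointing down it reaches from about 0.35 to 0.9 m from the base axis. Payload 8.1 kg.
Tool frame: the origin (TCP) lies on the centre line of the jaws, within the pads' length; the fingertips stand 19 mm ahead of it and the grasp point (between the pads) is the TCP; z points along the fingers, y is the direction in which the jaws open and shut (so a half turn about z gives the same grasp; the last joint's range is limited). The gripper opens to 92 mm and grips with 3 to 60 N. Pads are 19 mm wide; open, the fingers measure 130 mm over their backs; the gripper's body (75 mm by 190 mm) begins 47 mm behind the grasp point.
Start: joints at [1.144, 0.434, 0.025, 1.573, -0.012, 1.134, -0.075], TCP at [0.199, -0.593, 0.246] pointing down, gripper open.
Joint ranges: [-2.62, 2.62], [-0.44, 2.09], [-1.27, 1.32], [0.08, 2.57], [-1.32, 4.46], [0.12, 2], [-2.74, 2.74]. Speed limits (rad/s): [2.22, 2.22, 3.01, 3.01, 3.14, 3.14, 3.14].

INTERFACE

Orientations are given as a rotation vector (axis times angle).
In Python, from cell import monitor, imaging, workorder, outline_of gives the robot as it stands.
- The arm moves only by the tool move_arm, never from a script. Its argument "series" is a list of rows, each a list of 6 numbers: the shift along the world's x, y, z in cm, then the turn, a rotation vector about the world's x, y, z in degrees. A call has 1 to 8 rows; each row shifts and turns the commanded pose from where the row before left it; what a row does not reach is not made up. A row lasts 1/10 s, in which the tool goes at most 50 mm and 8.59 degrees, less where a joint would pass 70% of its speed; a pose out of reach is approached as far as the arm can. A call with a gripper value outside its range is refused whole. "grip" is the opening, from 0 (shut) to 1 (fully open), set as the call begins (left out, the last holds). The fingers move at their own pace and stop on an object; "force" is the grip in N (left out, the last holds). Time passes only in rows, so rows that do not move let the fingers close. It gives the time, the measured TCP pose, the force and the opening at its end, in the units of the state.
- monitor.observe(): the state, without advancing time (a new reading comes with each control period).
- imaging.get_image(name): name is "scene" or "top" or "wrist"; returns a dict with "color" (480x640x3 uint8, red, green, blue), "fx", "fy", "cx", "cy" (pixels), "rvec" (rotation vector, rad) and "tvec" (3), from world to camera coordinates, as OpenCV has them; the wrist camera has in their place "mount" (4x4, takes a point from camera to tool coordinates, whose origin is the TCP and whose axes are the flange's). Camera axes: x right, y down, z forward; pixel columns grow to the right and rows downward; lengths in m; the calibration is good to about 2 mm. A picture is of the moment at which its call begins: read the wrist's pose just before it. There is no depth.
- workorder.sign_off(): hands the job in, once; it reports no verdict.
Trained networks look in the newest picture that a camera, given by its name, has taken for a name from the list of things; names that differ only in an ending like _2 or _b are one class to them, and where a whole thing is asked for, a point or a joint stands for the part that bears it (a point fixed in the world has none). Each returns a list of dicts, best first, with "p" (0 to 1); they miss things now and then, are a little off and sometimes report something else, mostly with a low value. They report only what shows in the picture. A call takes as long as a camera call. They do not tell look-alikes from the thing itself.
- outline_of(camera, thing): "mask" (480x640 bool, what is visible of it) and "rect" ([left, top, width, height] in pixels, round what is visible of it).
The state is a dict: "clock": time; "joints": joint angles; "dq": joint speeds; "joint_efforts": joint torques, N m; "position": TCP position; "ee_rot": TCP orientation; "force": force on the tool from outside, world axes, zero at the start; "ft_torque": the same for the moment, N m; "width": opening from 0.0 (shut) to 1.0 (fully open).
Only numpy, scipy, OpenCV 4.12 (cv2) and the standard library are available. Lean on these libraries where they do the work, as an engineer would, in place of code of your own. Each camera call takes 0.05 s, during which the arm holds its last target. There are 200 camera calls.

## Working session

There is one attempt and no reset: what is moved stays moved. The work goes in short steps, Python scripts to look and compute and a tool call to move; the robot and the scene stay as the last step left them, time stands still between calls to the robot, and variables do not carry over. Pictures are saved under pics/ and viewed, about 8 in all and at most 12, crops included, and the job is handed in when it is done.

Besides the shell and the picture viewer there is one more tool, called after "Emit:" as a command line: name --pt "numbers of a row" for each row, then --argument value for the rest. move_arm: Moves the arm, as the interface text tells. Its arguments: {"type":"object","properties":{"series":{"type":"array"},"grip":{"type":"number"},"force":{"type":"number"}},"required":["series"]}

```bash
mkdir -p pics; ls; cat > h.py <<'E'
import numpy as np, cv2
from cell import monitor, imaging, workorder, outline_of
from scipy.spatial.transform import Rotation as R
def cam(n):
    im=imaging.get_image(n); 
    K=np.array([[im['fx'],0,im['cx']],[0,im['fy'],im['cy']],[0,0,1]])
    if 'mount' in im:
        s=monitor.observe(); T=np.eye(4);T[:3,:3]=R.from_rotvec(s['ee_rot']).as_matrix();T[:3,3]=s['position']
        W=np.linalg.inv(T@im['mount']); Rm=W[:3,:3];t=W[:3,3]
    else: Rm=cv2.Rodrigues(np.array(im['rvec'],float))[0];t=np.array(im['tvec'],float)
    return im['color'],K,Rm,t
def back(px,z,K,Rm,t):
    px=np.atleast_2d(px).astype(float)
    d=(np.linalg.inv(K)@np.c_[px,np.ones(len(px))].T).T@Rm; c=-Rm.T@t
    return c+d*((z-c[2])/d[:,2])[:,None]
def proj(P,K,Rm,t):
    q=(K@(Rm@np.atleast_2d(P).T+t[:,None])).T; return q[:,:2]/q[:,2:]
def save(n,c): cv2.imwrite('pics/'+n+'.png',c[:,:,::-1])
E
python3 - <<'E'
from h import *
print(monitor.observe())
for n in('top','scene'):
    c,K,Rm,t=cam(n); save(n+'0',c); print(n,'campos',-Rm.T@t,'fwd',Rm[2],K[0,0])
    for th in('fixture','bracket_mid','clamp_handle','clamp_foot','ref_sphere_mid','setting_ring_mid','wash_bottle_mid'):
        for o in outline_of(n,th):
            m=o['mask']; ys,xs=np.nonzero(m)
            ce=(xs.mean(),ys.mean()) if len(xs) else (0,0)
            print(th,round(o['p'],2),o['rect'],np.round(ce),len(xs),np.round(back(ce,.03,K,Rm,t)[0],3))
E
```

```text
pics
{'clock': 0.0, 'joints': array([ 1.14440545,  0.43520231,  0.02494113,  1.5740758 , -0.01155374,
        1.13398937, -0.07510184]), 'dq': array([-1.11606491e-03,  5.89002118e-04,  1.89834807e-03, -1.11657640e-03,
        9.93328547e-04,  1.44040312e-04, -4.83278960e-05]), 'joint_efforts': array([ 8.75442420e-04, -6.67851591e+01,  9.85650681e-01, -3.14457572e+01,
       -6.04482251e-02,  4.28532623e-02,  1.49222215e-04]), 'position': array([ 0.19865548, -0.59209475,  0.24496567]), 'ee_rot': array([-3.09906188e+00, -5.06117369e-01,  6.44465331e-04]), 'force': array([-0.44470518,  0.360968  ,  0.8354429 ]), 'ft_torque': array([0.07881138, 0.00682   , 0.02212785]), 'width': 0.9995047068185041}
top campos [0.49171278 0.08895246 0.98405588] fwd [ 0.05801626 -0.00127416 -0.99831482] 517.9132400461115
fixture 0.68 [394.1, 197.9, 45.8, 25.1] [420. 211.] 388 [ 0.602 -0.081  0.03 ]
fixture 0.58 [271.8, 161.7, 188.7, 131.1] [371. 224.] 15968 [0.576 0.009 0.03 ]
bracket_mid 0.84 [321.6, 327.4, 50.6, 43.1] [346. 348.] 1319 [0.348 0.051 0.03 ]
bracket_mid 0.7 [285.5, 225.9, 53.5, 36.5] [311. 2
[... 1268 characters left out ...]
535 0.122 0.03 ]
clamp_handle 0.69 [220.7, 177.7, 35.6, 68.5] [236. 207.] 672 [ 0.548 -0.12   0.03 ]
clamp_handle 0.62 [178.0, 264.0, 44.3, 65.3] [198. 296.] 1815 [ 0.725 -0.034  0.03 ]
clamp_foot 0.18 [180.3, 179.0, 203.4, 171.0] [276. 264.] 15033 [0.588 0.023 0.03 ]
ref_sphere_mid 0.79 [271.9, 333.2, 40.8, 46.8] [292. 359.] 1288 [0.699 0.167 0.03 ]
ref_sphere_mid 0.55 [180.4, 176.7, 199.0, 174.2] [276. 264.] 15195 [0.588 0.023 0.03 ]
setting_ring_mid 0.87 [403.1, 293.1, 35.4, 36.1] [419. 310.] 776 [0.488 0.271 0.03 ]
wash_bottle_mid 0.96 [178.5, 265.8, 43.3, 60.7] [198. 296.] 1790 [ 0.725 -0.034  0.03 ]
wash_bottle_mid 0.41 [180.7, 178.2, 201.0, 174.6] [276. 264.] 15063 [0.588 0.023 0.03 ]
```

```bash
python3 - <<'E'
import cv2
a=cv2.imread('pics/top0.png')[100:400,160:480]
cv2.imwrite('pics/top0c.png',cv2.resize(a,None,fx=2,fy=2,interpolation=cv2.INTER_CUBIC)[:, :])
a=cv2.imread('pics/scene0.png')[160:400,150:450]
cv2.imwrite('pics/scene0c.png',cv2.resize(a,None,fx=2.5,fy=2.5,interpolation=cv2.INTER_CUBIC))
E
```

```text
(no output)
```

View pics/top0c.png

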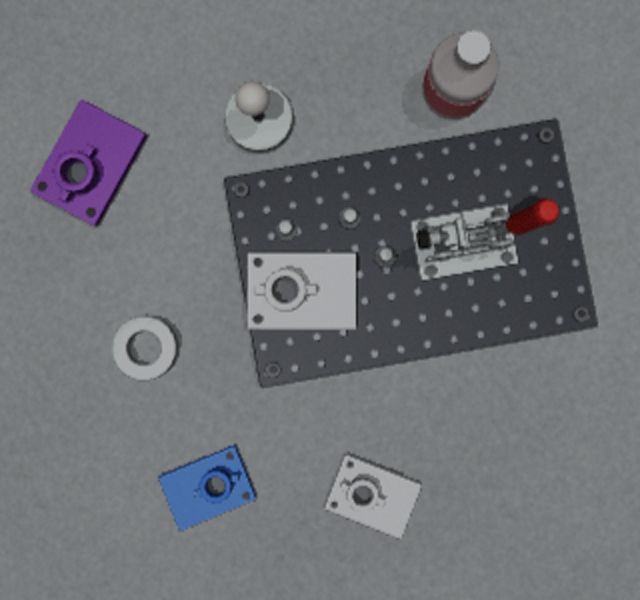

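View pics/scene0c.png

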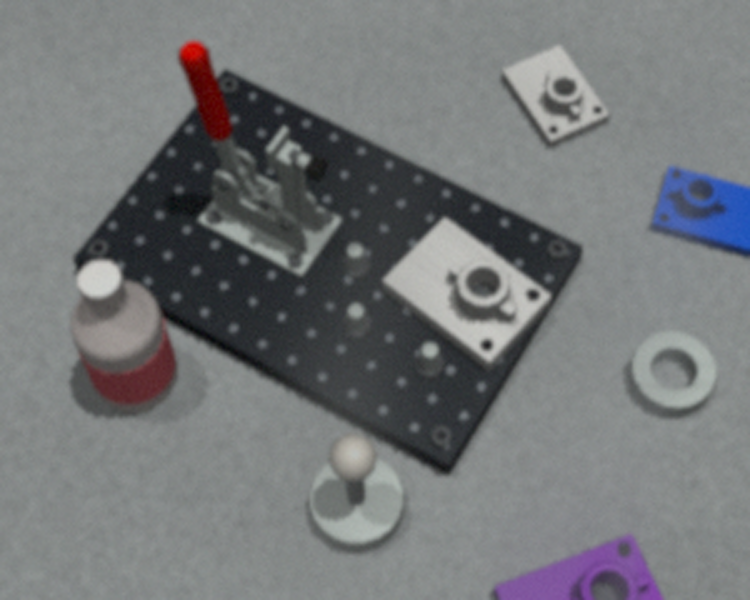

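```bash
cat >> h.py <<'E'
from scipy.optimize import least_squares
def fitpose(obs,z0,x0=(.58,.0,0)):
    # obs: list of (cam tuple, local pts Nx3, px Nx2); planar pose x,y,th
    def f(p):
        Rz=R.from_euler('z',p[2]).as_matrix(); o=np.array([p[0],p[1],z0])
        return np.concatenate([(proj(L@Rz.T+o,*c[1:])-q).ravel() for c,L,q in obs])
    r=least_squares(f,x0,loss='soft_l1'); return r.x,f(r.x).reshape(-1,2)
E
python3 - <<'E'
from h import *
T=cam('top');S=cam('scene')
a=np.array
pl=a([[100,160,20],[100,-160,20],[-100,-160,20],[-100,160,20],[41,110,45],[41,50,45],[0,24,45]])/1000.
tp=a([[225,178],[556,120],[597,326],[262,386],[286,228],[350,215],[386,256]])/2.+[160,100]
sp=a([[447,468],[77,258],[225,70],[580,250],[429,350],[355,312],[355,250]])/2.5+[150,160]
p,r=fitpose([(T,pl,tp),(S,pl,sp)],0); print(p,np.round(r,1).tolist())
for nm,o in(('T',[(T,pl,tp)]),('S',[(S,pl,sp)])): print(nm,fitpose(o,0)[0])
bl=a([[35,50,8],[35,-50,8],[-35,-50,8],[-35,50,8]])/1000.
tb=a([[248,253],[357,254],[356,329],[247,329]])/2.+[160,100]
sb=a([[489,365],[384,280],[446,218],[551,294]])/2.5+[150,160]
b,rb=fitpose([(T,bl,tb),(S,bl,sb)],.028,(.53,.12,0)); print(b,np.round(rb,1).tolist())
for o in([(T,bl,tb)],[(S,bl,sb)]): print(fitpose(o,.028,(.53,.12,0))[0])
Rz=R.from_euler('z',p[2]).as_matrix()[:2,:2]
print('bracket in plate mm',(b[:2]-p[:2])@Rz*1000,b[2]-p[2])
for n,q in dict(seat=(0,80),handle=(0,-77-16),p1=(41,50)).items(): print(n,p[:2]+Rz@a(q)/1000)
np.save('plate.npy',p)
E
```

```text
[0.57246781 0.02074971 0.19662095] [[-1.5, -0.7], [0.6, -1.2], [0.2, 0.5], [-1.8, 0.8], [-1.0, -0.9], [-0.5, -0.2], [-0.5, -1.1], [0.3, -0.4], [-2.7, -0.5], [-0.3, -1.4], [1.5, -1.6], [-0.2, -0.3], [-0.1, -0.9], [-0.4, -0.3]]
T [0.57178454 0.01951235 0.1995612 ]
S [0.57316834 0.02192023 0.1940156 ]
[0.53295293 0.12058931 0.01545114] [[-0.8, -0.3], [-0.8, -0.5], [-0.5, 0.2], [-0.7, -0.1], [-0.2, -1.3], [-1.2, -0.7], [-0.6, -1.4], [0.2, 0.0]]
[0.53265653 0.11927372 0.0136736 ]
[0.5337652  0.12233622 0.01435834]
bracket in plate mm [-19.24921019 105.63540939] -0.18116981094543916
seat [0.55683929 0.09920829]
handle [ 0.59063597 -0.07045839]
p1 [0.60291001 0.07779594]
```

Emit:
move_arm --pt "1.7 4.2 0.6 0 0 5" --pt "1.7 4.2 0.6 0 0 5" --pt "1.7 4.2 0.6 0 0 5" --pt "1.7 4.2 0.6 0 0 5" --pt "1.7 4.2 0.6 0 0 5" --pt "1.7 4.2 0.6 0 0 5" --pt "1.7 4.2 0 0 0 5" --pt "1.7 4.2 0 0 0 5" --grip 0

```text
clock: 1.7
position: [0.3353, -0.2549, 0.2822]
ee_rot: [2.736, 1.54, 0.001]
force: [1.3, -0.7, 0.9]
width: 0.355
```

Emit:
move_arm --pt "1.8 4.4 0 0 0 5" --pt "1.8 4.4 0 0 0 5" --pt "1.8 4.4 0 0 0 5" --pt "1.8 4.4 0 0 0 5" --pt "1.8 4.4 0 0 0 5" --pt "1.8 4.4 0 0 0 5" --pt "1.8 4.4 0 0 0 5" --pt "1.8 4.4 0 0 0 5"

```text
clock: 2.5
position: [0.4794, 0.0972, 0.2821]
ee_rot: [2.046, 2.383, 0.001]
force: [0.9, -0.9, -0.1]
width: 0.004
```

```bash
cat >> h.py <<'E'
P=np.load('plate.npy'); RP=R.from_euler('z',P[2]).as_matrix()
def st():
    s=monitor.observe(); x=(s['position']-[P[0],P[1],0])@RP*1000
    M=R.from_rotvec(s['ee_rot']).as_matrix()
    print('t',round(s['clock'],2),'plate mm',np.round(x,1),'jaw deg rel plate x',round(np.degrees(np.arctan2(M[1,1],M[0,1])-P[2]),1),'zdir',np.round(M[:,2],3),'F',np.round(s['force']@RP,1),'w',round(s['width'],2)); return x
def go(*tgt): # plate mm -> world cm shift
    x=st(); print('shift cm',np.round(RP@(np.array(tgt)-x)/10,2))
E
python3 - <<'E'
from h import *
go(-24,177,120)
T=cam('top'); print(np.round(((back((160+474/2,100+48/2),.15,*T[1:])[0]-[P[0],P[1],0])@RP)*1000))
E
```

```text
t 2.5 plate mm [-76.3  93.2 282.1] jaw deg rel plate x -2.5 zdir [ 0.001 -0.    -1.   ] F [ 0.7 -1.  -0.1] w 0.0
shift cm [  3.5    9.24 -16.21]
[146. -71. 150.]
```

Emit:
move_arm --pt "1.2 3.1 0 0 0 1" --pt "1.2 3.1 0 0 0 1" --pt "1.1 3.0 -3 0 0 0.5" --pt "0 0 -4 0 0 0" --pt "0 0 -4 0 0 0" --pt "0 0 -4 0 0 0" --pt "0 0 -4 0 0 0" --pt "0 0 -4 0 0 0"

```text
clock: 3.35
position: [0.514, 0.1873, 0.0503]
ee_rot: [1.998, 2.424, 0.001]
force: [1.3, 0.6, -0.3]
width: 0.005
```

```bash
cat >> h.py <<'E'
E
python3 - <<'E'
from h import *
go(-24,150,43)
c=cam('top')[0]; cv2.imwrite('pics/t1.png',cv2.resize(c[130:310,240:480,::-1],None,fx=3,fy=3,interpolation=cv2.INTER_CUBIC))
E
```

```text
t 3.35 plate mm [-24.8 174.8  50.3] jaw deg rel plate x -0.2 zdir [ 0.  0. -1.] F [ 1.4  0.3 -0.3] w 0.01
shift cm [ 0.56 -2.41 -0.73]
```

View pics/t1.png

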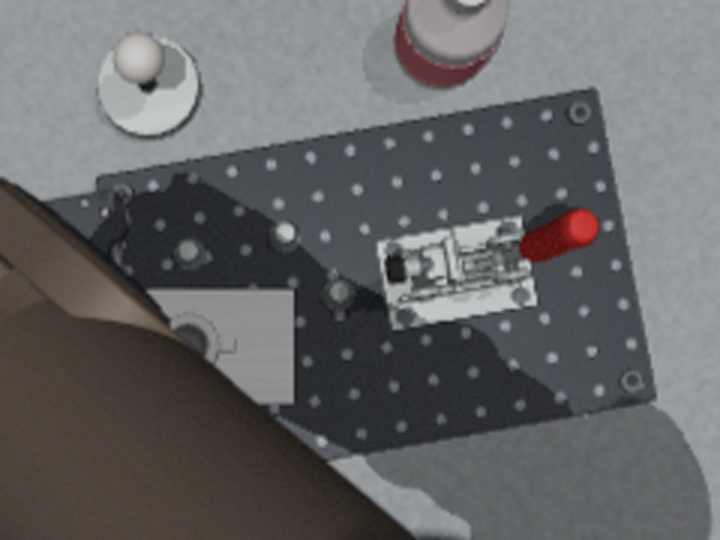

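Emit:
move_arm --pt "0 0 -0.7 0 0 0" --pt "0.14 -0.69 0 0 0 0" --pt "0.1 -0.49 0 0 0 0" --pt "0.1 -0.49 0 0 0 0" --pt "0.1 -0.49 0 0 0 0" --pt "0.1 -0.49 0 0 0 0" --pt "0.06 -0.3 0 0 0 0" --pt "0 0 0 0 0 0"

```text
clock: 4.2
position: [0.5201, 0.1571, 0.0448]
ee_rot: [1.998, 2.424, -0.0]
force: [0.2, 0.7, -0.4]
width: 0.008
```

```bash
python3 - <<'E'
from h import *
go(-24,144.5,43)
c=cam('wrist')[0]; save('w1',c)
c=cam('scene')[0]; a=c[160:400,150:450]
cv2.imwrite('pics/s1.png',cv2.resize(a[:,:,::-1],None,fx=2.5,fy=2.5,interpolation=cv2.INTER_CUBIC))
E
```

```text
t 4.2 plate mm [-24.8 143.9  44.8] jaw deg rel plate x -0.3 zdir [ 0.    -0.001 -1.   ] F [ 0.4  0.7 -0.4] w 0.01
shift cm [ 0.06  0.07 -0.18]
```

View pics/s1.png

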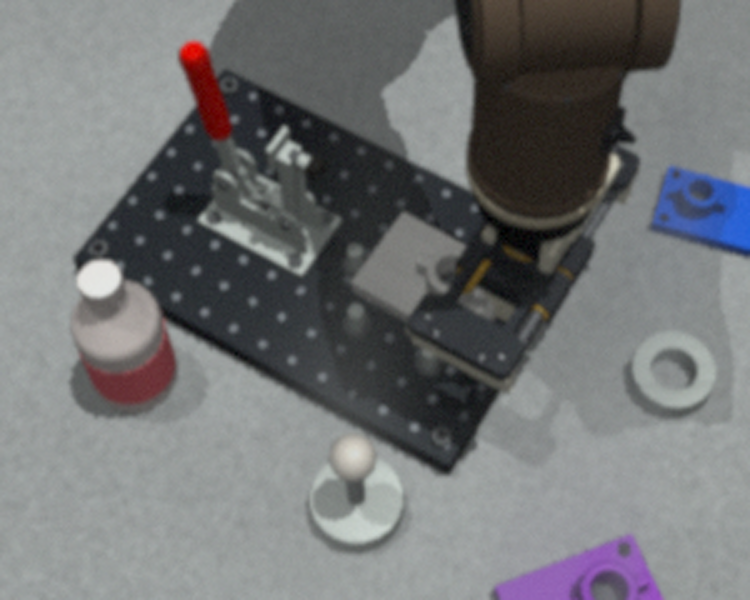

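Emit:
move_arm --pt "-0.2 0.98 0 0 0 0" --pt "0 0 1.5 0 0 0" --pt "-2.95 -0.58 0 0 0 0" --pt "-2.95 -0.58 0 0 0 0" --pt "0.48 -2.42 0 0 0 0" --pt "0.48 -2.42 0 0 0 0" --pt "0.48 -2.42 0 0 0 0" --pt "0 0 -0.8 0 0 0"

```text
clock: 5.1
position: [0.4746, 0.0805, 0.0529]
ee_rot: [2.0, 2.419, -0.0]
force: [0.9, 0.3, 0.6]
width: 0.003
```

```bash
cat >> h.py <<'E'
def mm(p): return np.round((p-[P[0],P[1],0])@RP*1000,1)
def br(n='scene',k=0):
    C=cam(n)
    for o in outline_of(n,'bracket_mid'):
        m=o['mask'].astype(np.uint8); ys,xs=np.nonzero(m)
        q=mm(back((xs.mean(),ys.mean()),.036,*C[1:]))[0]
        if abs(q[0])<70 and abs(q[1]-100)<60:
            cs=max(cv2.findContours(m,0,2)[0],key=cv2.contourArea)[:,0]
            g=mm(back(cs,.036,*C[1:]))[:,:2].astype(np.float32)
            print(n,o['p'],'ctr',q,'minrect',cv2.minAreaRect(g),'x rng',np.percentile(g[:,0],[1,99]),'y',np.percentile(g[:,1],[1,99]))
    return C
E
python3 - <<'E'
from h import *
go(-54,80,43)
for n in('scene','top'):
    C=br(n); save('c2'+n,C[0])
c=cv2.imread('pics/c2scene.png')[200:340,240:420]
cv2.imwrite('pics/s2.png',cv2.resize(c,None,fx=4,fy=4,interpolation=cv2.INTER_CUBIC))
E
```

```text
t 5.1 plate mm [-84.3  77.7  52.9] jaw deg rel plate x -0.4 zdir [ 0.002 -0.002 -1.   ] F [0.9 0.2 0.6] w 0.0
shift cm [ 2.93  0.82 -0.99]
scene 0.72 ctr [-3.9 89.1 36. ] minrect ((-10.124628067016602, 84.55847930908203), (102.30095672607422, 75.63833618164062), 88.55890655517578) x rng [-46.70000076  28.38599957] y [ 33.22800087 136.05999695]
top 0.9 ctr [ -7.9 107.7  36. ] minrect ((-8.72812271118164, 123.27424621582031), (17.66964340209961, 59.4100341796875), 88.81146240234375) x rng [-37.95899971  20.60400026] y [115.01700211 132.47600327]
```

View pics/s2.png

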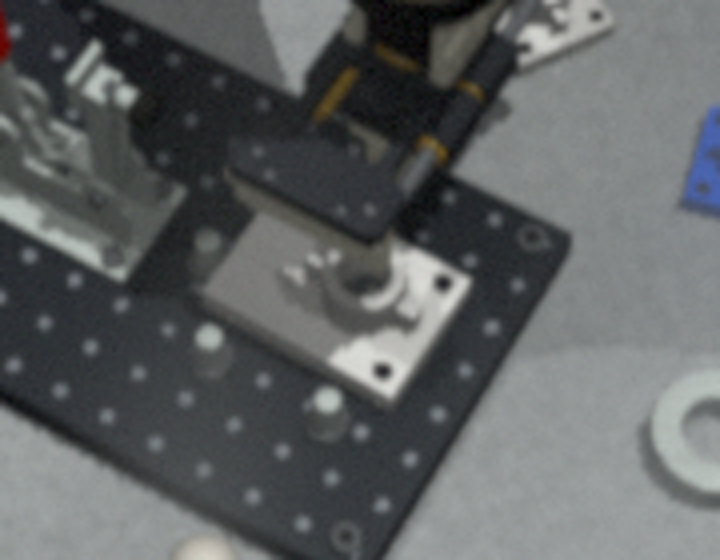

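Emit:
move_arm --pt "0 0 -0.9 0 0 0" --pt "0.59 0.12 0 0 0 0" --pt "0.59 0.12 0 0 0 0" --pt "0.49 0.1 0 0 0 0" --pt "0.39 0.08 0 0 0 0" --pt "0.39 0.08 0 0 0 0" --pt "0.29 0.06 0 0 0 0" --pt "0 0 0 0 0 0"

```text
clock: 6.1
position: [0.5011, 0.0892, 0.0428]
ee_rot: [1.997, 2.425, 0.001]
force: [-0.3, 0.0, -0.4]
width: 0.005
```

```bash
python3 - <<'E'
from h import *
st();br();
E
```

```text
t 6.1 plate mm [-56.6  81.1  42.8] jaw deg rel plate x -0.2 zdir [ 0.  0. -1.] F [-0.3  0.1 -0.4] w 0.01
scene 0.74 ctr [ 8.1 96.6 36. ] minrect ((-1.3795166015625, 84.51935577392578), (101.52729034423828, 75.3202896118164), 88.08710479736328) x rng [-38.26999931  36.09499855] y [ 33.61999855 135.95      ]
```

Close to the pins; creep on with small steps.

Emit:
move_arm --pt "0.1 0.02 0 0 0 0" --pt "0.1 0.02 0 0 0 0" --pt "0 0 0 0 0 0"

```text
clock: 6.5
position: [0.5026, 0.0895, 0.0427]
ee_rot: [-1.997, -2.425, 0.0]
force: [-1.1, -0.3, -0.2]
width: 0.007
```

Emit:
move_arm --pt "0.1 0.02 0 0 0 0" --pt "0 0 0 0 0 0"

```text
clock: 6.7
position: [0.5037, 0.0897, 0.0427]
ee_rot: [1.997, 2.425, 0.0]
force: [-1.2, -0.4, 1.4]
width: 0.004
```

Emit:
move_arm --pt "0.1 0.02 0 0 0 0" --pt "0 0 0 0 0 0"

```text
clock: 6.9
position: [0.5048, 0.09, 0.0427]
ee_rot: [1.997, 2.425, 0.0]
force: [-0.9, 0.2, -0.3]
width: 0.004
```

```bash
python3 - <<'E'
from h import *
st();br();
E
```

```text
t 6.9 plate mm [-52.9  81.1  42.7] jaw deg rel plate x -0.2 zdir [ 0.  0. -1.] F [-0.9  0.4 -0.3] w 0.0
scene 0.74 ctr [10.7 97.5 36. ] minrect ((2.2432479858398438, 84.47952270507812), (102.71246337890625, 76.76396179199219), 89.6146011352539) x rng [-35.79999924  40.77799915] y [ 33.61099873 135.78900238]
```

Emit:
move_arm --pt "0.1 0.02 0 0 0 0" --pt "0 0 0 0 0 0"

```text
clock: 7.2
position: [0.5058, 0.0902, 0.0427]
ee_rot: [1.997, 2.425, 0.0]
force: [-0.6, -0.5, 0.3]
width: 0.003
```

Emit:
move_arm --pt "0.1 0.02 0 0 0 0" --pt "0 0 0 0 0 0"

```text
clock: 7.4
position: [0.5063, 0.0902, 0.0426]
ee_rot: [-1.997, -2.425, 0.001]
force: [-3.3, -0.5, 2.3]
width: 0.004
```

Emit:
move_arm --pt "0.1 0.02 0 0 0 0" --pt "0 0 0 0 0 0"

```text
clock: 7.6
position: [0.5066, 0.0901, 0.0425]
ee_rot: [-1.997, -2.424, 0.003]
force: [-5.6, -2.5, 4.6]
width: 0.002
```

Emit:
move_arm --pt "0.1 0.02 0 0 0 0" --pt "0 0 0 0 0 0"

```text
clock: 7.8
position: [0.5068, 0.09, 0.0424]
ee_rot: [-1.996, -2.424, 0.005]
force: [-8.9, -2.8, 7.8]
width: 0.0
```

Emit:
move_arm --pt "-3.0 -0.59 0 0 0 0" --pt "0 0 1.5 0 0 0" --pt "-0.9 4.6 0 0 0 0" --pt "-0.8 3.92 0 0 0 0" --pt "3.9 0.77 0 0 0 0" --pt "4.0 0.79 0 0 0 0" --pt "0 0 0 0 0 0"

```text
clock: 8.5
position: [0.5465, 0.1873, 0.0583]
ee_rot: [1.998, 2.421, 0.009]
force: [-0.6, -1.3, -0.6]
width: 0.007
```

```bash
python3 - <<'E'
from h import *
go(0,150,43);br();
E
```

```text
t 8.5 plate mm [  7.1 168.4  58.3] jaw deg rel plate x -0.3 zdir [ 0.006  0.003 -1.   ] F [-0.8 -1.1 -0.6] w 0.01
shift cm [-0.34 -1.94 -1.53]
scene 0.86 ctr [ 4.1 74.5 36. ] minrect ((4.0028839111328125, 75.18386840820312), (75.08263397216797, 84.9867172241211), 0.6861404180526733) x rng [-33.5         41.39800152] y [ 33.00099998 117.39500153]
```

Emit:
move_arm --pt "-0.6 -0.12 0 0 0 0" --pt "0 0 -1.5 0 0 0" --pt "0.16 -0.78 0 0 0 0" --pt "0.14 -0.69 0 0 0 0" --pt "0.1 -0.49 0 0 0 0" --pt "0.04 -0.2 0 0 0 0" --pt "0 0 0 0 0 0"

```text
clock: 9.3
position: [0.5394, 0.1622, 0.043]
ee_rot: [1.998, 2.424, 0.0]
force: [0.1, 0.8, 1.2]
width: 0.005
```

Emit:
move_arm --pt "0.03 -0.15 0 0 0 0" --pt "0.03 -0.15 0 0 0 0" --pt "0 0 0 0 0 0"

```text
clock: 9.6
position: [0.5397, 0.16, 0.0428]
ee_rot: [-1.997, -2.425, -0.0]
force: [0.8, -0.3, 1.3]
width: 0.008
```

Emit:
move_arm --pt "0.02 -0.1 0 0 0 0" --pt "0.02 -0.1 0 0 0 0" --pt "0 0 0 0 0 0"

```text
clock: 9.9
position: [0.5401, 0.158, 0.0428]
ee_rot: [1.997, 2.425, 0.0]
force: [-0.3, 0.3, 0.4]
width: 0.005
```

```bash
python3 - <<'E'
from h import *
st();br();
E
```

```text
t 9.9 plate mm [ -5.  140.9  42.8] jaw deg rel plate x -0.2 zdir [ 0.  0. -1.] F [-0.2  0.3  0.4] w 0.01
scene 0.78 ctr [ 3.1 65.4 36. ] minrect ((2.8870201110839844, 61.380714416503906), (60.67314147949219, 76.4131851196289), 89.88038635253906) x rng [-35.22600037  41.0259996 ] y [31.07400028 91.40400146]
```

Emit:
move_arm --pt "0.02 -0.1 0 0 0 0" --pt "0.02 -0.1 0 0 0 0" --pt "0 0 0 0 0 0"

```text
clock: 10.3
position: [0.5402, 0.1571, 0.0428]
ee_rot: [-1.995, -2.425, -0.002]
force: [-0.9, 4.4, 0.3]
width: 0.006
```

Emit:
move_arm --pt "0.02 -0.1 0 0 0 0" --pt "0 0 0 0 0 0"

```text
clock: 10.5
position: [0.5402, 0.157, 0.0428]
ee_rot: [-1.994, -2.425, -0.004]
force: [-2.5, 7.9, -1.1]
width: -0.0
```

Emit:
move_arm --pt "0.02 -0.1 0 0 0 0" --pt "0 0 0 0 0 0"

```text
clock: 10.7
position: [0.5401, 0.157, 0.0429]
ee_rot: [-1.993, -2.425, -0.005]
force: [-1.7, 9.3, -1.8]
width: 0.004
```

Emit:
move_arm --pt "-0.3 1.5 0 0 0 0" --pt "0 0 1.5 0 0 0" --pt "-4.0 -0.79 0 0 0 0" --pt "-3.8 -0.75 0 0 0 0" --pt "0.8 -3.9 0 0 0 0" --pt "0.7 -3.5 0 0 0 0" --pt "0 0 -1.5 0 0 0" --pt "0 0 0 0 0 0"

```text
clock: 11.5
position: [0.4747, 0.0774, 0.0426]
ee_rot: [2.0, 2.422, -0.003]
force: [-0.2, 1.1, 0.6]
width: 0.004
```

```bash
python3 - <<'E'
from h import *
go(-53,80,43);br();br('top')
E
```

```text
t 11.5 plate mm [-84.8  74.7  42.6] jaw deg rel plate x -0.4 zdir [-0.001 -0.002 -1.   ] F [0.  1.1 0.6] w 0.0
shift cm [3.02 1.14 0.04]
scene 0.94 ctr [ 7.2 84.6 36. ] minrect ((4.0, 81.80000305175781), (74.19999694824219, 101.60000610351562), -0.0) x rng [-32.99300011  41.09299858] y [ 31.00700003 132.59300568]
top 0.95 ctr [13.7 93.4 36. ] minrect ((0.12445449829101562, 79.34939575195312), (69.43128204345703, 99.44538879394531), 0.45382019877433777) x rng [-33.77800102  35.03399948] y [ 29.93199974 128.93399597]
```

Home to within measurement. One more gentle push in +x.

Emit:
move_arm --pt "0.9 0.18 0 0 0 0" --pt "0.9 0.18 0 0 0 0" --pt "0.7 0.14 0 0 0 0" --pt "0.4 0.08 0 0 0 0" --pt "0.2 0.04 0 0 0 0" --pt "0.1 0.02 0 0 0 0" --pt "0 0 0 0 0 0"

```text
clock: 12.4
position: [0.5066, 0.0858, 0.0426]
ee_rot: [-1.997, -2.425, 0.0]
force: [-0.4, -0.5, 0.2]
width: 0.0
```

Emit:
move_arm --pt "0.1 0.02 0 0 0 0" --pt "0.1 0.02 0 0 0 0" --pt "0 0 0 0 0 0"

```text
clock: 12.7
position: [0.5075, 0.0858, 0.0425]
ee_rot: [-1.996, -2.424, 0.004]
force: [-5.7, -1.4, 3.5]
width: 0.006
```

Emit:
move_arm --pt "0.1 0.02 0 0 0 0" --pt "0.1 0.02 0 0 0 0" --pt "0 0 0 0 0 0"

```text
clock: 13.0
position: [0.5077, 0.0858, 0.0423]
ee_rot: [-1.995, -2.423, 0.008]
force: [-10.8, -2.6, 9.4]
width: 0.008
```

Emit:
move_arm --pt "-1.5 -0.3 0 0 0 0" --pt "-1.5 -0.3 0 0 0 0" --pt "0 0 4.5 0 0 0" --pt "0 0 4.5 0 0 0" --pt "0 0 4.5 0 0 0" --pt "0 0 4.5 0 0 0" --pt "0 0 4.0 0 0 0" --pt "0 0 0 0 0 0"

```text
clock: 13.8
position: [0.4835, 0.0819, 0.2682]
ee_rot: [1.993, 2.42, 0.011]
force: [-0.3, 0.1, 0.5]
width: 0.006
```

```bash
python3 - <<'E'
from h import *
go(0,-55,262)
C=br();br('top')
a=C[0][160:340,190:430]
cv2.imwrite('pics/s3.png',cv2.resize(a[:,:,::-1],None,fx=3.3,fy=3.3,interpolation=cv2.INTER_CUBIC))
E
```

```text
t 13.8 plate mm [-75.3  77.4 268.2] jaw deg rel plate x -0.2 zdir [ 0.009  0.001 -1.   ] F [-0.3  0.2  0.5] w 0.01
shift cm [  9.97 -11.51  -0.62]
scene 0.87 ctr [ 3.3 82.  36. ] minrect ((3.323986053466797, 81.4364013671875), (77.1471939086914, 104.4127197265625), 0.31480395793914795) x rng [-35.09099861  41.89100132] y [ 29.20900063 133.49099945]
```

View pics/s3.png

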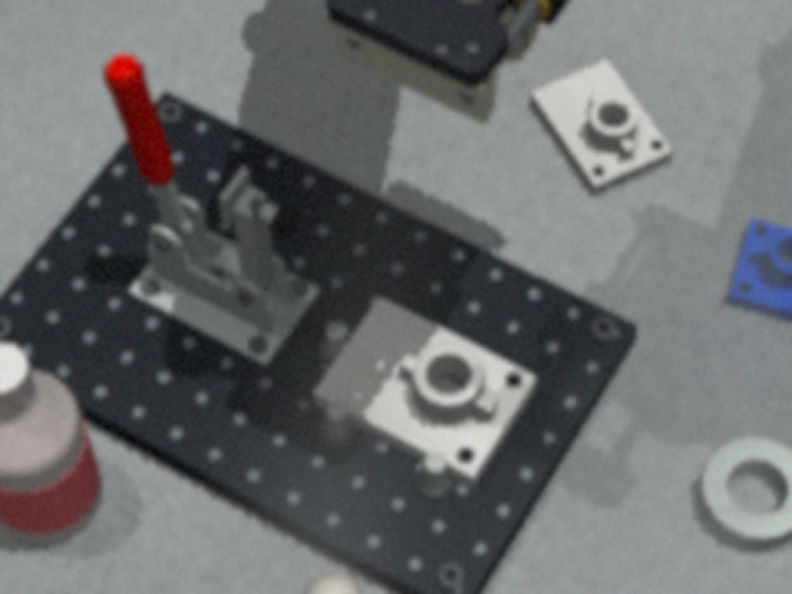

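Emit:
move_arm --pt "2.5 -2.9 0 0 0 0" --pt "2.5 -2.9 0 0 0 0" --pt "2.5 -2.9 0 0 0 0" --pt "2.5 -2.8 0 0 0 0" --pt "0 0 0 0 0 0"

```text
clock: 14.5
position: [0.5826, -0.04, 0.2599]
ee_rot: [-2.005, -2.417, 0.004]
force: [-0.6, -0.5, 0.1]
width: 0.009
```

```bash
python3 - <<'E'
from h import *
go(0,-55,179)
pv=np.array([-77,70.]);
t0=.122
prev=None
for k,d in enumerate([0,.2,.4,.6,.8,1.0,1.15,1.25,1.309,1.34]):
    t=t0+d; c=pv+90*np.array([-np.sin(t),np.cos(t)])+10*np.array([np.cos(t),np.sin(t)])+[9.5,19]
    print(d,np.round(c,1),None if prev is None else np.round(RP@np.array([0,c[0]-prev[0],c[1]-prev[1]])/10,2)); prev=c
C=cam('scene')
E
```

```text
t 14.5 plate mm [ -1.9 -61.5 259.9] jaw deg rel plate x -0.6 zdir [-0.003 -0.001 -1.   ] F [-0.7 -0.4  0.1] w 0.01
shift cm [ 0.06  0.68 -8.09]
0 [-68.5 179.5] None
0.2 [-86.5 177.5] [ 0.35 -1.76 -0.2 ]
0.4 [-103.7  172. ] [ 0.34 -1.69 -0.55]
0.6 [-119.5  163.2] [ 0.31 -1.55 -0.88]
0.8 [-133.2  151.3] [ 0.27 -1.34 -1.18]
1.0 [-144.2  137.1] [ 0.22 -1.09 -1.43]
1.15 [-150.6  125.1] [ 0.12 -0.62 -1.2 ]
1.25 [-153.8  116.6] [ 0.06 -0.31 -0.85]
1.309 [-155.2  111.4] [ 0.03 -0.14 -0.51]
1.34 [-155.9  108.7] [ 0.01 -0.06 -0.27]
```

Emit:
move_arm --pt "-0.1 0.7 0 0 0 0" --pt "0 0 -4 0 0 0" --pt "0 0 -4.1 0 0 0" --pt "0 0 0 0 0 0" --pt "0.2 -1.0 0 0 0 0" --pt "0.2 -1.0 0 0 0 0" --pt "0 0 0 0 0 0"

```text
clock: 15.25
position: [0.5852, -0.0492, 0.1837]
ee_rot: [1.999, 2.42, 0.002]
force: [1.6, 1.3, 0.4]
width: 0.005
```

```bash
python3 - <<'E'
from h import *
go(2,-86.5,177.5)
C=cam('scene');a=C[0][130:310,170:410]
cv2.imwrite('pics/s4.png',cv2.resize(a[:,:,::-1],None,fx=3.3,fy=3.3,interpolation=cv2.INTER_CUBIC))
E
```

```text
t 15.25 plate mm [ -1.2 -71.1 183.7] jaw deg rel plate x -0.4 zdir [ 0.003 -0.001 -1.   ] F [1.8 1.  0.4] w 0.0
shift cm [ 0.61 -1.45 -0.62]
```

View pics/s4.png

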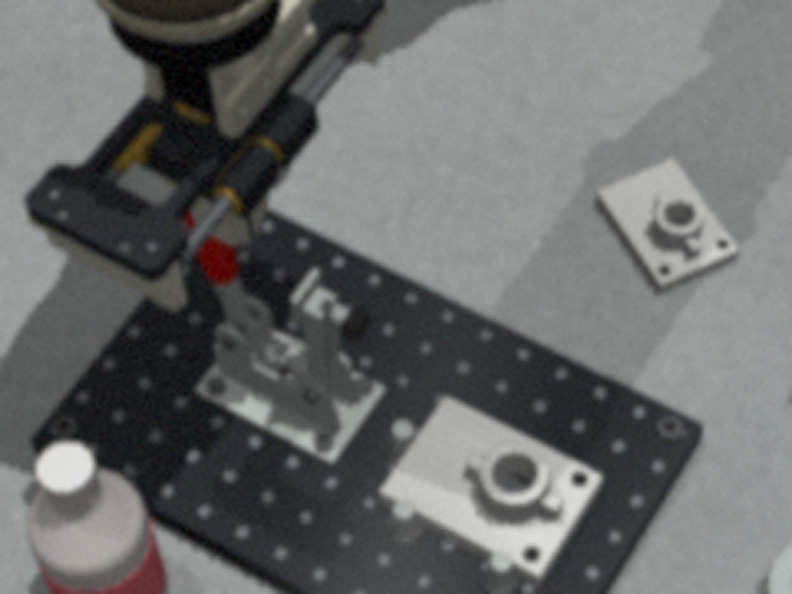

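Emit:
move_arm --pt "0.3 -0.7 -0.3 0 0 0" --pt "0.3 -0.75 -0.3 0 0 0" --pt "0.17 -0.85 -0.27 0 0 0" --pt "0.17 -0.85 -0.28 0 0 0" --pt "0.15 -0.78 -0.44 0 0 0" --pt "0.15 -0.78 -0.44 0 0 0" --pt "0 0 0 0 0 0"

```text
clock: 16.0
position: [0.5958, -0.0966, 0.1602]
ee_rot: [-1.999, -2.422, 0.003]
force: [0.5, -0.0, 0.1]
width: 0.008
```

```bash
python3 - <<'E'
from h import *
go(2,-119.5,163.2)
C=cam('scene');a=C[0][130:310,170:410]
cv2.imwrite('pics/s5.png',cv2.resize(a[:,:,::-1],None,fx=3.3,fy=3.3,interpolation=cv2.INTER_CUBIC))
E
```

```text
t 16.0 plate mm [  -0.  -119.6  160.2] jaw deg rel plate x -0.3 zdir [-0.002 -0.001 -1.   ] F [ 0.5 -0.1  0.1] w 0.01
shift cm [0.2  0.05 0.3 ]
```

View pics/s5.png

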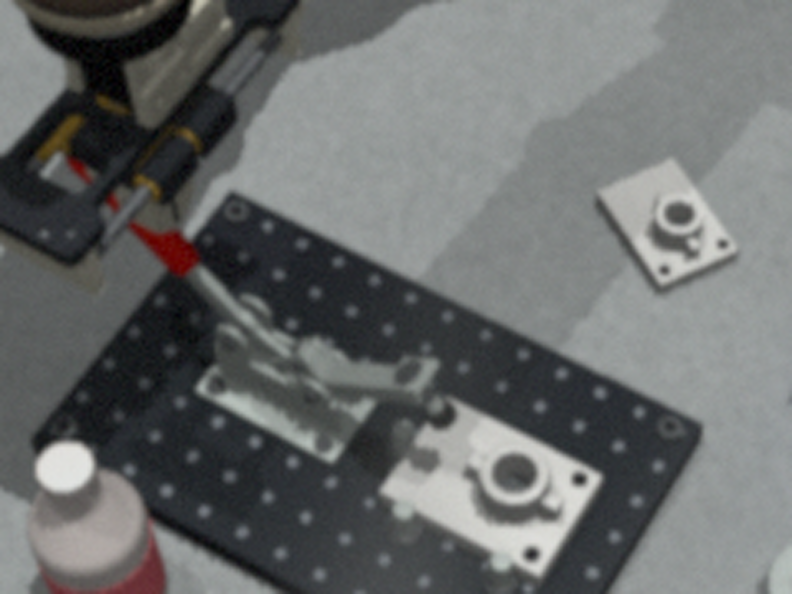

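Emit:
move_arm --pt "0.2 -0.67 -0.45 0 0 0" --pt "0.13 -0.67 -0.5 0 0 0" --pt "0.11 -0.55 -0.7 0 0 0" --pt "0.11 -0.54 -0.7 0 0 0" --pt "0.06 -0.31 -0.6 0 0 0" --pt "0.06 -0.31 -0.6 0 0 0" --pt "0 0 0 0 0 0"

```text
clock: 16.75
position: [0.6029, -0.1256, 0.1251]
ee_rot: [-1.998, -2.424, 0.0]
force: [0.7, 0.2, 0.1]
width: 0.003
```

Emit:
move_arm --pt "0.03 -0.15 -0.4 0 0 0" --pt "0.03 -0.15 -0.4 0 0 0" --pt "0 0 0 0 0 0"

```text
clock: 17.05
position: [0.6035, -0.1284, 0.1175]
ee_rot: [1.997, 2.425, -0.0]
force: [-0.8, -1.0, 1.9]
width: 0.002
```

```bash
python3 - <<'E'
from h import *
go(2,-155.2,111.4)
E
```

```text
t 17.05 plate mm [   1.3 -152.3  117.5] jaw deg rel plate x -0.2 zdir [-0. -0. -1.] F [-1.  -0.8  1.9] w 0.0
shift cm [ 0.12 -0.27 -0.61]
```

Emit:
move_arm --pt "0.03 -0.15 -0.3 0 0 0" --pt "0.0 -0.05 -0.2 0 0 0" --pt "0 0 0 0 0 0"

```text
clock: 17.35
position: [0.6036, -0.13, 0.1125]
ee_rot: [-1.997, -2.425, 0.0]
force: [0.2, 0.3, 0.0]
width: 0.006
```

Emit:
move_arm --pt "0 0 -0.2 0 0 0" --pt "0 0 0 0 0 0"

```text
clock: 17.55
position: [0.6039, -0.13, 0.1108]
ee_rot: [1.997, 2.425, -0.0]
force: [0.0, 0.1, 1.4]
width: 0.004
```

Emit:
move_arm --pt "0 0 -0.2 0 0 0" --pt "0 0 0 0 0 0"

```text
clock: 17.75
position: [0.6041, -0.1301, 0.11]
ee_rot: [1.997, 2.424, -0.0]
force: [-3.0, -1.5, 11.1]
width: 0.003
```

Stop reached, it seems; one more press to be sure, then lift off straight and look.

Emit:
move_arm --pt "0 0 -0.2 0 0 0" --pt "0 0 -0.1 0 0 0" --pt "0 0 0 0 0 0"

```text
clock: 18.05
position: [0.6043, -0.1301, 0.1093]
ee_rot: [1.996, 2.423, -0.0]
force: [-10.4, -0.5, 31.3]
width: 0.004
```

Emit:
move_arm --pt "0 0 1.5 0 0 0" --pt "0 0 4 0 0 0" --pt "0 0 4.5 0 0 0" --pt "-1 -4 3 0 0 0" --pt "-1 -4.5 0 0 0 0" --pt "-1 -4.5 0 0 0 0" --pt "-1 -4.5 0 0 0 0" --pt "0 0 0 0 0 0"

```text
clock: 18.85
position: [0.5608, -0.3133, 0.2345]
ee_rot: [2.01, 2.413, -0.007]
force: [0.3, -0.4, -0.8]
width: 0.005
```

```bash
python3 - <<'E'
from h import *
st();br('top');C=br();a=C[0][150:340,170:410]
cv2.imwrite('pics/s6.png',cv2.resize(a[:,:,::-1],None,fx=3.1,fy=3.1,interpolation=cv2.INTER_CUBIC))
c=cam('top')[0]; cv2.imwrite('pics/t6.png',cv2.resize(c[120:310,240:480,::-1],None,fx=3.1,fy=3.1,interpolation=cv2.INTER_CUBIC))
E
```

```text
t 18.85 plate mm [ -76.7 -325.3  234.5] jaw deg rel plate x -0.8 zdir [-0.002 -0.004 -1.   ] F [ 0.3 -0.4 -0.8] w 0.0
top 0.97 ctr [-0.9 83.2 36. ] minrect ((-0.5155868530273438, 79.98831176757812), (72.56085205078125, 101.54949951171875), 0.5013258457183838) x rng [-37.02800011  35.81399956] y [ 29.43       130.41399475]
scene 0.93 ctr [ 5.2 87.1 36. ] minrect ((4.343219757080078, 81.95842742919922), (75.99417114257812, 101.54794311523438), 0.7426822781562805) x rng [-33.96200058  42.22399895] y [ 31.60000038 132.66200043]
```

View pics/s6.png

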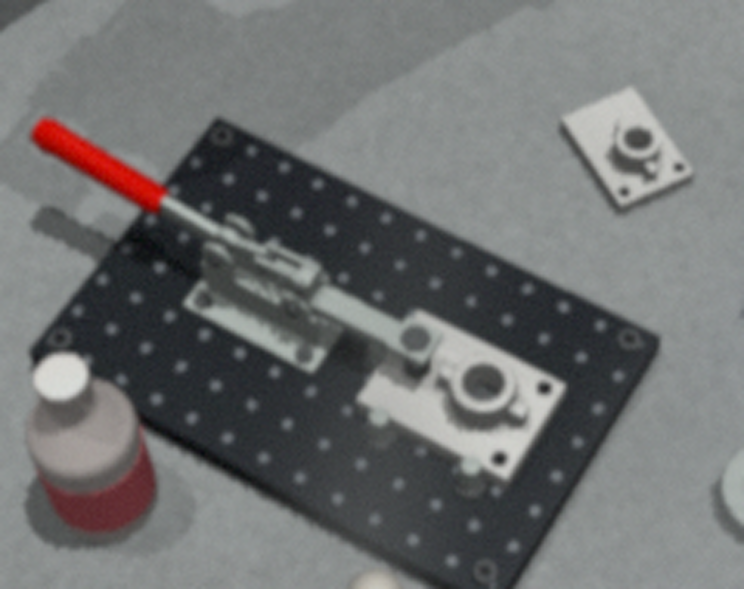

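View pics/t6.png

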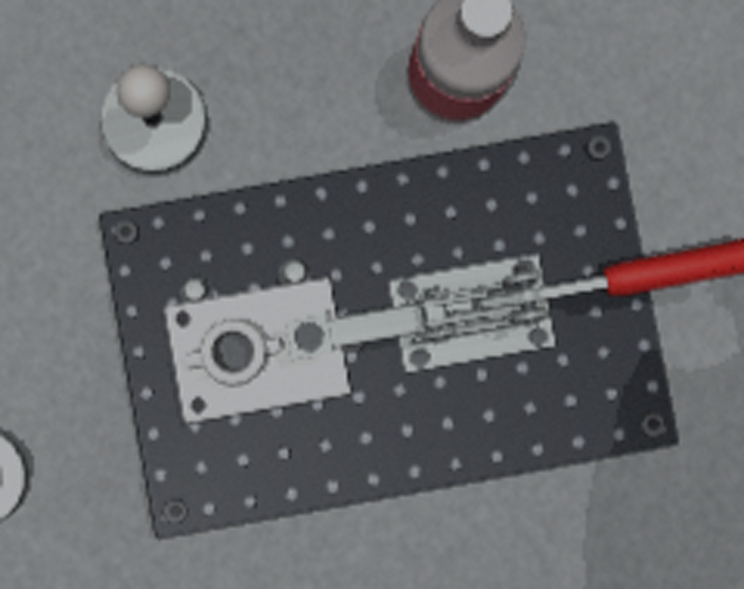

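```bash
python3 -c "
from h import *
print(workorder.sign_off())"
```

```text
the job is handed in; nothing more can be done
None
```

The bracket is home against the three locating pins and clamped, and I handed the job in at about 19 s of robot time, with the gripper well clear.

**What I did:** With the gripper shut, I pushed the bracket along the plate with a fingertip towards -y, then +x, then -y onto the clamp-side pin, then +x once more. The +x and -y pushes ended on a firm stop at about 9–11 N. I then swept the red handle over and down onto its stop and lifted off. The highest force reading I saw was about 33 N, pressing the fingertip on the handle at the stop.

**Last checks:**
- **Bracket position:** The top camera puts the bracket middle at about (-0.5, 80) mm in the plate's frame, where home is (0, 80). It is turned about 0.5°, which is within the error of my plate measurement.
- **Disagreement:** The scene camera reads about 4 mm further to +x, and about 0.7° of turn. I attribute this to the boss and the flange's side face widening the outline in that slanted view, since the pins stop any further movement that way.
- **Contact with the pins:** The pictures show the long side against both +x pins. The clamp arm hides the third pin in the last picture, but the bracket's -y edge measured where it should.
- **Clamp:** The handle is down on its stop with the foot on the flange, and it stayed there after I came away. I did not measure the handle angle directly. The fingertip height at the stop was 109 mm against about 111 mm predicted for fully shut.
- **Bystanders:** I never approached the sphere, ring or bottle, and saw no sign in the pictures that they moved. The ring is only partly in the last view.

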